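# Clip a split clamp block shut with self-closing tweezers

### The arm

A 6-joint arm with a two-finger parallel gripper is mounted at the origin on a cart in front of the work surface, level with it; the furniture and walls round the work are solid. World frame = base frame: x ahead of the robot, y to its left, z up, the work surface at z = 0. Lengths are in m, angles in rad, forces in N, time in s.
With the tool pointing down it reaches from about 0.275 to 1 m from the base axis. Payload 8.4 kg.
Tool frame: the origin (TCP) lies on the centre line of the jaws, within the pads' length; the fingertips stand 17 mm ahead of it and the grasp point (between the pads) lies 2 mm behind it (arm.tip_extent is the z of the fingertips in the tool frame, in m); z points along the fingers, y is the line along which they close (so a half turn about z gives the same grasp; the last joint's range is limited). The gripper opens to 85 mm and grips with 20 to 120 N. Pads are 22 mm wide; open, the fingers measure 114 mm over their backs; the gripper's body (76 mm by 85 mm) begins 54 mm behind the grasp point. The pads swing forward as they close: fully open they stand 13 mm farther back than shut.
Start: joints at [1.289, 0.353, 1.633, -0, 1.155, -0.002], TCP at [0.173, 0.601, 0.248] pointing down, gripper open.
Joint ranges: [-2.63, 2.63], [-0.92, 2.1], [0.06, 2.66], [-1.3, 4.44], [0, 2.69], [-3.02, 3.02]. Speed limits (rad/s): [2.22, 2.22, 2.79, 3.14, 3.14, 3.14].

### API

Orientations are given as a unit quaternion [w, x, y, z].
In Python, from workcell import arm gives the robot as it stands.
- The arm moves only by the tool carry_out, never from a script. Its argument "deltas" is a list of rows, each a list of 7 numbers: the shift along the tool's x, y, z in cm, then the turn, a rotation vector about the tool's x, y, z in degrees, then the finger opening in cm, from 0 to 8.54. A call has 1 to 8 rows; each row is the pose to reach, as a shift and turn from the pose commanded when the call began, along the tool's axes at that moment; what a row does not reach only later rows make up. A row lasts 1/8 s, in which the tool goes at most 62.5 mm and 10.7 degrees, less where a joint would pass 70% of its speed; a pose out of reach is approached as far as the arm can. A call with a gripper value outside its range is refused whole. The fingers move at their own pace and stop on an object; "newtons" is the grip in N (left out, the last holds). Time passes only in rows, so rows that repeat a pose let the fingers close. It gives the time, the measured TCP pose, the force, the opening and the grip force at its end, in the units of the state.
- arm.get_state(): the state, without advancing time (a new reading comes with each control period).
- arm.capture(name): name is "scene" or "side" or "wrist"; returns a dict with "image" (400x640x3 uint8, blue, green, red), "mtx" (3x3 intrinsics, pixels), "position" and "rotation" of the camera in the world. Camera axes: x right, y down, z forward; pixel columns grow to the right and rows downward; lengths in m; the calibration is good to about 2 mm. A picture is of the moment at which its call begins. There is no depth.
- arm.job_done(): hands the job in; it is judged then, once.
The state is a dict: "t": time; "q": joint angles; "joint_vel": joint speeds; "joint_torque": joint torques, N m; "position": TCP position; "tool_rot": TCP orientation; "contact_force": force on the tool from outside, world axes, zero at the start; "ft_torque": the same for the moment, N m; "finger_gap": finger opening in m; "finger_force": force on a finger pad.
Only numpy, scipy, OpenCV 4.12 (cv2) and the standard library are available. Lean on these libraries where they do the work, as an engineer would, in place of code of your own. Each camera call takes 0.05 s, during which the arm holds its last target. There are 200 camera calls.

### The job

The split clamp block should be held shut round its steel tube. Squeeze the cross-lock tweezers open by their two black grip pads, put the open jaws around the pair of tabs at the front of the block, and let go so that the jaws pinch the tabs together; leave the tweezers lying flat, clipped well onto the tabs, and do not disturb the vial, the tape roll or the pliers.

Things in the scene. Friction and masses are not known exactly. Their poses are not given: they have to be found in the camera images.
- tweezers_x: Self-closing cross-lock steel tweezers, 175 mm long, about 75 g, lying flat: squeezing the two black grip pads together opens the jaws, letting go shuts them by spring. Origin under the middle of the pads; x to the jaws, y across (squeeze direction), z up. Tail hinge at x = -60 mm. Pads need 9 N at first, 12 N at the stop; the stop is solid, so more grip does no harm and they can be carried so
- tweezers_grip (a point): Where to squeeze: midway between the two ribbed black grip pads, 10 mm above the tweezers' underside; axes as tweezers_x. Each pad is an upright plate 32 mm long in x and 22 mm tall from the underside. Over their outer faces the pads measure 48 mm at rest, 42 mm when clipped on the shut tabs, 32 mm when squeezed to the stop
- tweezers_jaws (a point): Centre of the two jaws, midway between them, 8 mm above the underside, 86.5 mm ahead (x) of tweezers_grip; axes as tweezers_x. The jaws are upright plates 27 mm long in x (13.5 mm either side of this point), 16 mm tall, 4 mm thick. Shut at rest; squeezed to the stop their inner faces stand about 40 mm apart, outer faces 48 mm
- tweezers_opening (a joint): Opening angle of one arm of the tweezers about the tail hinge (the other mirrors it), rad: 0 = jaws shut, 0.131 = squeezed to the stop, about 0.044 when pinching the shut tabs. Gap between the jaws is about 2 mm + 294 mm times this value
- clamp_block: Aluminium split clamp block fixed to the table on a grey base plate: 111 mm long (x), 82 mm wide (y), 35 mm high, a steel tube along its top. Origin at the underside; x points from the tabs' free ends into the block (the tabs face -x, roughly to the robot), y to the left, z up. The half on the -y side is fixed, the half on the +y side slides
- block_tabs (a point): Centre of the pair of tabs when shut, at x = -43 mm of the block, 17.5 mm above the table; axes as clamp_block. Each tab is an upright plate 32 mm long in x (16 mm either side of this point, then the block begins), 7 mm thick in y, 3 to 32 mm above the bare table. Fixed tab: y = -7.5 to -0.5 mm; sliding tab: y = 0.5 to 7.5 mm plus the value of block_half
- block_half (a joint): How far the sliding half stands open along +y of the block, m: 0 = shut, 0.007 = fully open, where a light spring (about 1.4 N) pushes it whenever nothing holds it shut
- vial: Bystander: clear tube of splice sleeves with a blue cap, 30 mm across and 78 mm tall, standing behind the block, nearer to it than the like vial at the back of the table. Origin at the centre of its underside
- tape_roll: Bystander: black roll of tape, 62 mm across and 19 mm high, lying flat. Origin at the centre of its underside
- pliers: Bystander: red-handled side cutter, 133x41x13 mm, lying flat at the left. Origin at the centre of its underside
There are look-alikes about, which are no part of the job. Leave any pink or yellow look-alike of the clamp_block alone.

How it is judged:
On the way:
1. the tweezers are squeezed open with their jaws around the two tabs (value of joint tweezers_opening above 0.085 rad and horizontal distance between tweezers_jaws and block_tabs below 0.022 m and height (world z) of tweezers_jaws below 0.03 m), for 0.1 s.
At the end, for the whole second after the job is handed in: the sliding half is shut to within 1.5 mm, held by the tweezers alone: their jaws pinch both tabs (opening 0.03 to 0.06 rad, over 1 N), centred within 18 mm of the tabs' centre along the tabs; the tweezers lie flat (within 0.2 rad) on the table (jaw centre below 20 mm), at rest (value of joint block_half below 0.0015 m and value of joint tweezers_opening between 0.03 and 0.06 rad and contact force between tweezers_x and clamp_block above 1 N and x of tweezers_jaws in the frame of block_tabs between -0.018 and 0.018 m and angle between tweezers_jaws's own z axis and vertical below 0.2 rad and height (world z) of tweezers_jaws below 0.02 m and linear speed of tweezers_x below 0.02 m/s); the robot touches nothing.
It fails at once if the vial, the tape roll or the pliers are moved more than 20 mm or the vial is tipped (distance of any of vial, tape_roll, pliers from where it was at the start of the episode above 0.02 m or angle between vial's own z axis and vertical above 0.4 rad).
It also fails if it takes over 38 s, if anything falls off the work surface, if the arm or the gripper's body presses on something with over 40 N, if the wrist force passes 120 N, or if a joint passes its speed limit or range.

## Working session

There is one attempt and no reset: what is moved stays moved. The work goes in short steps, Python scripts to look and compute and a tool call to move; the robot and the scene stay as the last step left them, time stands still between calls to the robot, and variables do not carry over. Pictures are saved under pics/ and viewed, at most 10 in all, crops included, and the job is handed in when it is done.

Besides the shell and the picture viewer there is one more tool, called after "Request:" as name(argument=value, ...), one argument or row to a line, values as JSON. carry_out: Moves the arm, as the interface text tells. Its arguments: {"type":"object","properties":{"deltas":{"type":"array"},"newtons":{"type":"number"}},"required":["deltas"]}

```bash
ls; mkdir -p pics
cat > h.py <<'E'
import numpy as np, cv2
from workcell import arm
def cap(n,f):
    c=arm.capture(n); cv2.imwrite(f'pics/{f}.png',c['image']); np.savez(f'pics/{f}.npz',**{k:np.array(v) for k,v in c.items()}); return c
def load(f): return dict(np.load(f'pics/{f}.npz'))
def R(c):
    r=np.array(c['rotation'],float)
    if r.size==4:
        from scipy.spatial.transform import Rotation as Q
        r=Q.from_quat(np.r_[r[1:],r[0]]).as_matrix()
    return r
def ray(c,uv,z):
    d=R(c)@np.linalg.inv(c['mtx'])@np.array([uv[0],uv[1],1.]); p=np.array(c['position']); return p+d*(z-p[2])/d[2]
def proj(c,P):
    q=c['mtx']@(R(c).T@(np.array(P)-np.array(c['position']))); return q[:2]/q[2]
E
python3 - <<'E'
from h import *
a=cap('scene','s0');b=cap('side','d0');w=cap('wrist','w0')
for c in (a,b,w): print(c['position'],np.round(R(c),3).tolist(),np.round(c['mtx'],1).tolist())
print(arm.get_state(), arm.tip_extent)
E
```

```text
pics
[-0.03749502 -0.47448401  0.93569861] [[0.493, -0.673, 0.551], [-0.87, -0.382, 0.311], [0.001, -0.633, -0.774]] [[411.1, 0.0, 320.6], [0.0, 411.1, 200.8], [0.0, 0.0, 1.0]]
[0.63051653 0.6625464  0.55002155] [[-1.0, -0.005, -0.026], [0.019, 0.557, -0.83], [0.018, -0.83, -0.557]] [[396.7, 0.0, 325.5], [0.0, 396.7, 206.4], [0.0, 0.0, 1.0]]
[0.10724397 0.61988295 0.37335838] [[0.276, 0.926, 0.258], [0.961, -0.265, -0.076], [-0.002, 0.269, -0.963]] [[301.7, 0.0, 313.2], [0.0, 301.7, 198.5], [0.0, 0.0, 1.0]]
{'t': 0.15, 'q': array([ 1.28860385e+00,  3.53486371e-01,  1.63397545e+00,  8.31351176e-06,
        1.15519942e+00, -2.36385692e-03]), 'joint_vel': array([-0.00010186,  0.00030799, -0.00240106, -0.00142103,  0.00038849,
        0.00173828]), 'joint_torque': array([ 1.98848566e-04, -6.05635643e+01, -3.42337453e+01,  4.59735895e-05,
        6.24132444e-03, -3.03741842e-05]), 'position': array([0.17249696, 0.60035718, 0.24773061]), 'tool_rot': array([-7.95260224e-05,  1.39459907e-01,  9.90227574e-01, -5.28357980e-04]), 'contact_force': array([-0.09745685, -0.2687525 , -1.00656001]), 'ft_torque': array([-0.00728081, -0.04107888,  0.02415189]), 'finger_force': 0.0, 'finger_gap': 0.08558758506623419} 0.017
```

View pics/s0.png

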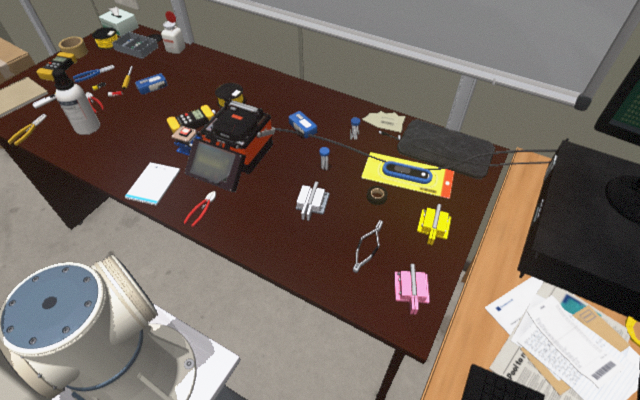

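View pics/d0.png

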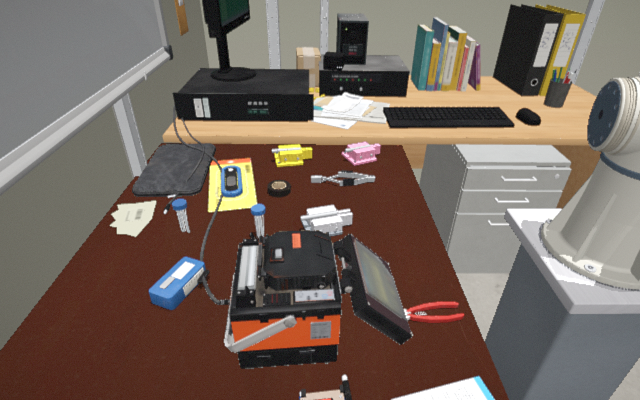

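The scene view shows the aluminium block at (311,200), the tweezers at (368,246), the vial at (324,158), the tape roll at (377,195) and the pliers at (200,208). In the side view the block is at (326,220) and the tweezers at (343,180).

Run:
```python
from h import *
a=load('s0');b=load('d0')
for n,uv,z in [('block',(311,200),.03),('tw',(368,246),.01),('twA',(379,225),.01),('twB',(356,269),.01),('vial',(324,169),0),('tape',(377,197),.01),('pl',(200,208),.01)]:
    print(n,np.round(ray(a,uv,z),3))
for n,uv,z in [('block',(326,220),.03),('twA',(312,179),.01),('twB',(374,179),.01),('tape',(279,189),.01)]: print(n,np.round(ray(b,uv,z),3))
A=cv2.resize(a['image'][170:280,280:400],None,fx=5,fy=5,interpolation=2)[:550]
B=cv2.resize(b['image'][160:245,290:385],None,fx=4,fy=4,interpolation=2)
o=np.zeros((550,800,3),np.uint8); o[:,:600]=A
cv2.imwrite('pics/c0.png',o[:,:600]);
```

```text
block [ 0.597 -0.085  0.03 ]
tw [ 0.549 -0.289  0.01 ]
twA [ 0.627 -0.286  0.01 ]
twB [ 0.47  -0.292  0.01 ]
vial [ 0.747 -0.044  0.   ]
tape [ 0.716 -0.239  0.01 ]
pl [0.428 0.185 0.01 ]
block [ 0.606 -0.058  0.03 ]
twA [ 0.64  -0.276  0.01 ]
twB [ 0.47  -0.278  0.01 ]
tape [ 0.725 -0.223  0.01 ]
```

View pics/c0.png

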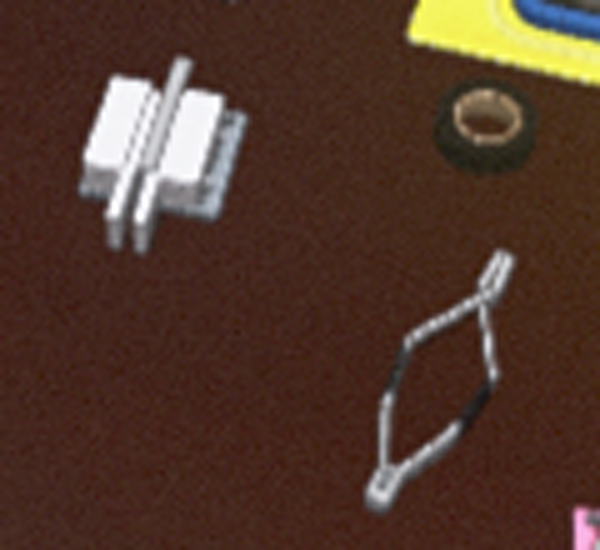

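Tweezers: jaws at the far (+x) end, at the crop's (502,262), tail at (380,490), black pads at about (400,370) and (475,405). The block's tabs point back toward the robot, and the tape roll is at (487,125). I'll hover over both for a close wrist view.

Request:
carry_out(
  deltas=[
    [-5, -5.8, 0, 0, 0, -4, 8.5],
    [-10, -11.6, 0, 0, 0, -6, 8.5],
    [-14, -16.3, 0, 0, 0, -8, 8.5],
    [-18, -21, 0, 0, 0, -10, 8.5],
    [-22, -25.7, 0, 0, 0, -12, 8.5],
    [-26, -30.3, 0, 0, 0, -14, 8.5],
    [-30, -35, 0, 0, 0, -15, 8.5],
    [-34, -39.7, 0, 0, 0, -16, 8.5],
  ],
)

```text
t: 1.15
position: [0.3808, 0.1441, 0.2485]
tool_rot: [0.0, -0.0, 1.0, 0.0]
contact_force: [1.5, 0.2, -0.3]
finger_gap: 0.0847
finger_force: 0.0
```

```bash
cat > t.py <<'E'
import sys
from h import *
from scipy.spatial.transform import Rotation as Q
# usage: t.py x y z yawdeg(of world direction of -toolx)  -> delta in tool axes (cm, deg)
s=arm.get_state(); q=s['tool_rot']; M=Q.from_quat(np.r_[q[1:],q[0]])
x,y,z,yaw=map(float,sys.argv[1:5]); c,n=np.cos(np.radians(yaw)),np.sin(np.radians(yaw))
T=Q.from_matrix(np.array([[-c,n*-1*-1,0],[-n,-c*-1,0],[0,0,-1]])) if 0 else Q.from_matrix(np.array([[-c,-n,0],[-n,c,0],[0,0,-1.]]))
print('t',s['t'],'pos',np.round(s['position'],4),'q',np.round(s['q'],2),'yaw',np.degrees(np.arctan2(-M.as_matrix()[1,0],-M.as_matrix()[0,0])),'gap',s['finger_gap'],s['finger_force'],np.round(s['contact_force'],1))
print('delta cm',np.round(M.inv().apply(np.array([x,y,z])-s['position'])*100,2),'rot',np.round(np.degrees((M.inv()*T).as_rotvec()),2))
E
python3 t.py 0.5 -0.18 0.22 2
```

```text
t 1.15 pos [0.3808 0.1441 0.2485] q [ 0.36  0.    2.07  0.    1.07 -1.21] yaw 0.020598080374681468 gap 0.08472996993098851 0.0 [ 1.5  0.2 -0.3]
delta cm [-11.9  -32.41   2.85] rot [ 0.02  0.04 -1.98]
```

Request:
carry_out(
  deltas=[
    [-1.8, -5, 0.5, 0, 0, 0, 8.5],
    [-3.6, -10, 1, 0, 0, 0, 8.5],
    [-5.5, -15, 1.5, 0, 0, 0, 8.5],
    [-7.3, -20, 2, 0, 0, 0, 8.5],
    [-9.2, -25, 2.5, 0, 0, 0, 8.5],
    [-11, -30, 2.8, 0, 0, 0, 8.5],
    [-11.9, -32.4, 2.8, 0, 0, 0, 8.5],
    [-11.9, -32.4, 2.8, 0, 0, 0, 8.5],
  ],
)

```text
t: 2.15
position: [0.4994, -0.1796, 0.2199]
tool_rot: [-0.0, 0.001, 1.0, 0.0]
contact_force: [0.9, 0.2, 0.7]
finger_gap: 0.0851
finger_force: 0.0
```

Run:
```python
from h import *
cap('wrist','w1')
```

```text
(no output)
```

View pics/w1.png

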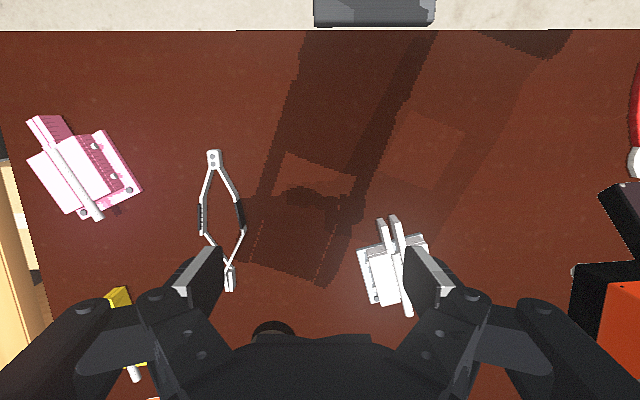

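The wrist view has both. The tweezers' tail is at (213,150), the pads at (201,217) and (242,217), and the jaws end at (231,290), partly beside the finger. The tabs' free ends are at (382,228) and (396,225), with the block behind them. I'll zoom in for exact corners.

Run:
```python
from h import *
a=load('w1')['image']
A=cv2.resize(a[140:300,180:270],None,fx=3.7,fy=3.7,interpolation=2)
B=cv2.resize(a[205:325,345:440],None,fx=4.6,fy=4.6,interpolation=2)
o=np.zeros((592,800,3),np.uint8); o[:A.shape[0],:A.shape[1]]=A[:592]; o[:B.shape[0],345:345+B.shape[1]]=B[:592]
cv2.imwrite('pics/c1.png',o); print(A.shape,B.shape)
```

```text
(592, 333, 3) (552, 437, 3)
```

View pics/c1.png

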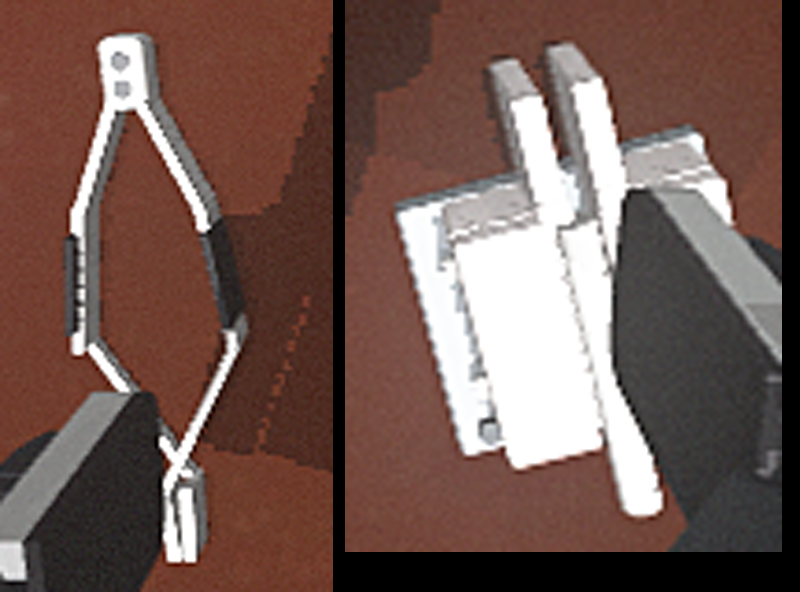

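Run:
```python
from h import *
c=load('w1')
f=lambda u,v:(180+u/3.7,140+v/3.7)
g=lambda u,v:(345+(u-345)/4.6,205+v/4.6)
r=lambda uv,z:ray(c,uv,z)
print('tail back',r(f(116,39),.016),'screws',r(f(121,75),.016),'jawtip',r(f(182,560),.016),'jawstart',r(f(181,480),.016))
a=r(f(116,39),.016);b=r(f(182,560),.016);print('len',np.linalg.norm(b-a),'yaw',np.degrees(np.arctan2(*(b-a)[1::-1])))
for n,p,z in [('Lpad top out near',(66,235),.022),('Lpad far',(66,335),.022),('Rpad top near',(207,228),.022),('Rpad far',(228,330),.022),('Rpad bot near',(222,215),.0),('Rpad bot far',(246,318),0.)]: print(n,np.round(r(f(*p),z),4))
P={n:r(g(*p),.032) for n,p in dict(La=(510,100),Lb=(540,95),Ra=(573,86),Rb=(601,80)).items()}
for n in P: print(n,np.round(P[n],4))
print(np.linalg.norm(P['La']-P['Lb']),np.linalg.norm(P['Lb']-P['Ra']),np.linalg.norm(P['Rb']-P['Ra']))
print('block corners plate', [np.round(r(g(*p),z),4) for p,z in [((397,208),.006),((465,452),.006),((697,130),.006)]])
print('topL block edge',[np.round(r(g(*p),.035),4) for p in [(455,240),(517,467),(602,447)]],'tube end',r(g(640,512),.043))
s=load('s0')
print('scene check: tabs', proj(s,(P['Lb']+P['Ra'])/2), 'jawtip',proj(s,b),'tail',proj(s,a))
```

```text
tail back [ 0.46896538 -0.28962657  0.016     ] screws [ 0.47956559 -0.28912917  0.016     ] jawtip [ 0.64266812 -0.28360923  0.016     ] jawstart [ 0.61286136 -0.2816436   0.016     ]
len 0.17380692991518268 yaw 1.9840234723082206
Lpad top out near [ 0.5272 -0.3082  0.022 ]
Lpad far [ 0.5595 -0.3116  0.022 ]
Rpad top near [ 0.5251 -0.2654  0.022 ]
Rpad far [ 0.558  -0.2612  0.022 ]
Rpad bot near [ 0.5271 -0.2662  0.    ]
Rpad bot far [ 0.5623 -0.2606  0.    ]
La [ 0.5515 -0.1042  0.032 ]
Lb [ 0.5502 -0.097   0.032 ]
Ra [ 0.5479 -0.0892  0.032 ]
Rb [ 0.5464 -0.0826  0.032 ]
0.007255651307953427 0.0081074932247837 0.006780525285207682
block corners plate [array([ 0.5921, -0.1264,  0.006 ]), array([ 0.6669, -0.1045,  0.006 ]), array([ 0.5699, -0.0484,  0.006 ])]
topL block edge [array([ 0.587 , -0.1163,  0.035 ]), array([ 0.6513, -0.0972,  0.035 ]), array([ 0.6454, -0.0757,  0.035 ])] tube end [ 0.65887466 -0.06730688  0.043     ]
scene check: tabs [304.80091818 212.23598005] jawtip [380.84033954 219.34431994] tail [354.93425054 267.79839672]
```

All sizes agree: the tweezers come out at 174 mm, the tabs at 7 mm each and the gap at 8 mm. I get the grip at (0.543, -0.287) with yaw 2°, and the tab centre at (0.565, -0.092) with yaw about 16°. I'll go down onto the pads.

Request:
carry_out(
  deltas=[
    [-1.8, -4, 1, 0, 0, -1, 8.5],
    [-3.3, -8, 3, 0, 0, -2, 8.5],
    [-4.3, -10.7, 6, 0, 0, -2, 8.5],
    [-4.35, -10.7, 10.5, 0, 0, -2, 8.5],
    [-4.35, -10.7, 14.5, 0, 0, -2, 8.5],
    [-4.35, -10.7, 17, 0, 0, -2, 8.5],
    [-4.35, -10.7, 17, 0, 0, -2, 8.5],
    [-4.35, -10.7, 17, 0, 0, -2, 8.5],
  ],
)

```text
t: 3.2
position: [0.5432, -0.2847, 0.0514]
tool_rot: [0.0, -0.018, 1.0, -0.0]
contact_force: [0.8, 0.1, 0.3]
finger_gap: 0.0852
finger_force: 0.0
```

```bash
python3 t.py 0.543 -0.287 0.021 2
python3 - <<'E'
from h import *
cap('wrist','w2')
E
```

```text
t 3.2 pos [ 0.5432 -0.2847  0.0514] q [-0.49  0.57  1.79  0.    0.77 -2.09] yaw 2.0118954120993298 gap 0.08520586012021392 0.0 [0.8 0.1 0.3]
delta cm [ 0.03 -0.23  3.04] rot [-0.03  0.05  0.01]
```

View pics/w2.png

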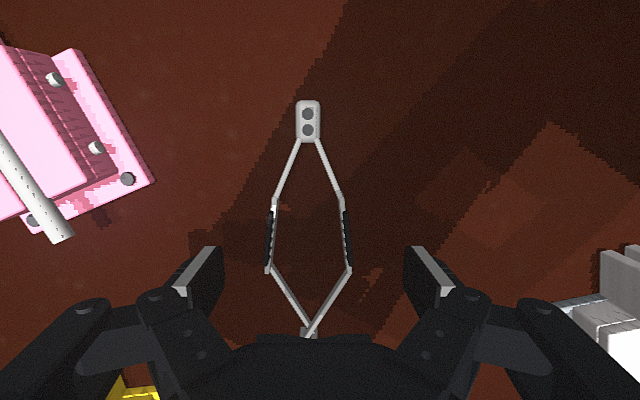

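The fingers straddle the tweezers: pads at (269,238) and (346,238), tail at (308,120). I'll check the pads' centre from this close view.

Run:
```python
from h import *
c=load('w2')
for z in(.016,.022):
  for p in [(308,101),(308,120),(268,207),(265,264),(345,207),(351,264)]: print(z,p,np.round(ray(c,p,z),4))
for d in [0,.017]: print(np.round(proj(c,[.5432,-.2847,.0514-d]),0))
```

```text
0.016 (308, 101) [ 0.4689 -0.2894  0.016 ]
0.016 (308, 120) [ 0.4783 -0.2891  0.016 ]
0.016 (268, 207) [ 0.5261 -0.31    0.016 ]
0.016 (265, 264) [ 0.5615 -0.3119  0.016 ]
0.016 (345, 207) [ 0.5246 -0.267   0.016 ]
0.016 (351, 264) [ 0.5596 -0.2612  0.016 ]
0.022 (308, 101) [ 0.4692 -0.2893  0.022 ]
0.022 (308, 120) [ 0.4782 -0.289   0.022 ]
0.022 (268, 207) [ 0.5242 -0.3091  0.022 ]
0.022 (265, 264) [ 0.5582 -0.311   0.022 ]
0.022 (345, 207) [ 0.5227 -0.2677  0.022 ]
0.022 (351, 264) [ 0.5565 -0.2621  0.022 ]
[312. 267.]
[312. 251.]
```

Request:
carry_out(
  deltas=[
    [0.1, -0.25, 1.2, 0, 0, 0, 8.5],
    [0.1, -0.25, 2.4, 0, 0, 0, 8.5],
    [0.1, -0.25, 3, 0, 0, 0, 8],
    [0.1, -0.25, 3, 0, 0, 0, 6],
    [0.1, -0.25, 3, 0, 0, 0, 5],
    [0.1, -0.25, 3, 0, 0, 0, 4],
    [0.1, -0.25, 3, 0, 0, 0, 2.5],
    [0.1, -0.25, 3, 0, 0, 0, 2.5],
  ],
  newtons=60,
)

```text
t: 4.25
position: [0.5443, -0.2886, 0.023]
tool_rot: [0.003, -0.017, 1.0, -0.001]
contact_force: [1.8, 2.8, 16.1]
finger_gap: 0.0295
finger_force: 59.0
```

Request:
carry_out(
  deltas=[
    [0, 0, 0, 0, 0, 0, 2],
    [0, 0, 0, 0, 0, 0, 2],
    [0, 0, 0, 0, 0, 0, 2],
    [0, 0, 0, 0, 0, 0, 2],
  ],
)

```text
t: 4.75
position: [0.5443, -0.2886, 0.0229]
tool_rot: [0.003, -0.017, 1.0, -0.001]
contact_force: [1.3, 2.7, 16.4]
finger_gap: 0.0292
finger_force: 58.9
```

```bash
python3 t.py 0.42 -0.134 0.033 16
```

```text
t 4.75 pos [ 0.5443 -0.2886  0.0229] q [-0.49  0.62  1.8   0.    0.72 -2.1 ] yaw 1.9219303564693024 gap 0.029245585653023144 58.94171118736267 [ 1.3  2.7 16.4]
delta cm [11.9  15.86 -1.1 ] rot [ -0.16   0.27 -14.08]
```

Squeezed to the stop: the gap is 29 mm at 59 N. I'll lift slightly, back away and swing in front of the tabs.

Request:
carry_out(
  deltas=[
    [0, 0, -0.6, 0, 0, 0, 2],
    [2.5, 0, -1.2, 0, 0, 0, 2],
    [5, 2, -1.2, 0, 0, -2, 2],
    [7.5, 6, -1.2, 0, 0, -5, 2],
    [9, 10, -1.2, 0, 0, -9, 2],
    [10, 14, -1.2, 0, 0, -12, 2],
    [10, 16.6, -1.2, 0, 0, -14, 2],
    [10, 16.6, -1.2, 0, 0, -14, 2],
  ],
)

```text
t: 5.75
position: [0.4357, -0.124, 0.0325]
tool_rot: [-0.0, -0.14, 0.99, 0.0]
contact_force: [0.5, 0.1, -0.3]
finger_gap: 0.0292
finger_force: 60.2
```

```bash
python3 t.py 0.4387 -0.126 0.033 16
python3 - <<'E'
from h import *
cap('wrist','w3');cap('side','d3')
a=load('w3')['image'];b=load('d3')['image'][150:290,270:450]
o=np.zeros((600,640,3),np.uint8);o[:400]=a;o[400:600,:257]=cv2.resize(b,(257,200),interpolation=2);o[400:600,260:640]=cv2.resize(load('d3')['image'][180:260,290:442],(380,200),interpolation=2)
cv2.imwrite('pics/c3.png',o)
E
```

```text
t 5.75 pos [ 0.4357 -0.124   0.0325] q [-0.28  0.44  2.15  0.    0.56 -2.13] yaw 16.101235942141162 gap 0.02915721456228451 60.19001841545105 [ 0.5  0.1 -0.3]
delta cm [-0.24 -0.28 -0.05] rot [ 0.02 -0.02  0.1 ]
```

View pics/c3.png

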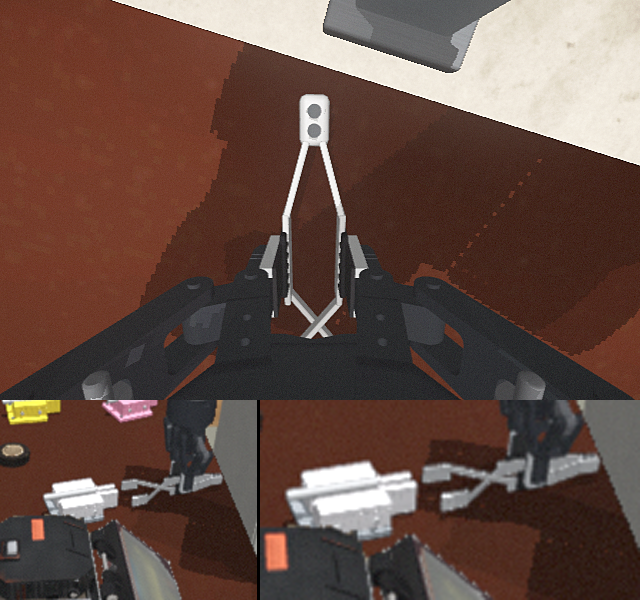

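The jaws stand open in front of the tabs, with the tail at (313,95) in the wrist view and the two jaw tips at about (424,468) and (442,500) in the side crop. I'll check the tweezers' offset in the grip.

Run:
```python
from h import *
c=load('w3');d=load('d3')
th=np.radians(16);X=np.array([np.cos(th),np.sin(th)]);Y=np.array([-X[1],X[0]]);O=np.array([.5653,-.0923])
f=lambda n,p:print(n,np.round(p,4),'block rel tabs',np.round([(p[:2]-O)@X,(p[:2]-O)@Y],4))
f('tcp',arm.get_state()['position'])
for z in(.022,.027,.032):f('tail',ray(c,(313.5,95),z))
g=lambda u,v:(290+(u-260)/2.5,180+(v-400)/2.5)
for p in [(424,468),(442,493)]: f('jaw',ray(d,g(*p),.027))
for p in [(415,477),(409,489)]: f('tab end',ray(d,g(*p),.032))
print([np.round(proj(d,[*(O-16e-3*X+y*Y),.032])-g(0,0),1)*2.5 for y in (.5e-3,14.5e-3)])
```

```text
tcp [ 0.4365 -0.1255  0.0325] block rel tabs [-0.1329  0.0035]
tail [ 0.3627 -0.1444  0.022 ] block rel tabs [-0.2091  0.0058]
tail [ 0.363  -0.1443  0.027 ] block rel tabs [-0.2088  0.0057]
tail [ 0.3633 -0.1443  0.032 ] block rel tabs [-0.2085  0.0057]
jaw [ 0.5352 -0.1145  0.027 ] block rel tabs [-0.0351 -0.013 ]
jaw [ 0.522  -0.0737  0.027 ] block rel tabs [-0.0365  0.0298]
tab end [ 0.5456 -0.0921  0.032 ] block rel tabs [-0.0188  0.0056]
tab end [ 0.5525 -0.0728  0.032 ] block rel tabs [-0.0069  0.0223]
[array([410.25, 474.5 ]), array([415.5 , 482.75])]
```

Run:
```python
from h import *
d=cap('side','d4');s=cap('scene','s4')
A=cv2.resize(d['image'][195:245,320:400],None,fx=7,fy=7,interpolation=2)
B=cv2.resize(s['image'][190:250,270:330],None,fx=4,fy=4,interpolation=2)
o=np.zeros((350,800,3),np.uint8);o[:,:560]=A;o[:240,560:]=B;cv2.imwrite('pics/c4.png',o)
```

```text
(no output)
```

View pics/c4.png

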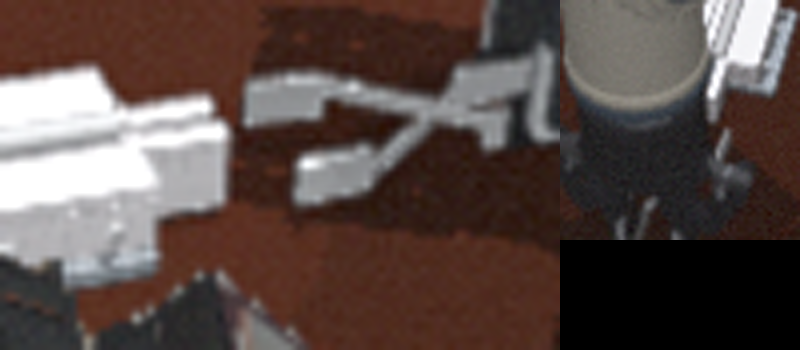

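In the side crop, the far jaw's tip top is at (245,82) and the near jaw's at (296,155). The near tab's end corner is at (228,125) and the far tab's at (213,98).

```bash
python3 - <<'E'
from h import *
d=load('d4')
th=np.radians(16);X=np.array([np.cos(th),np.sin(th)]);Y=np.array([-X[1],X[0]]);O=np.array([.5653,-.0923])
f=lambda n,p:print(n,np.round(p,4),'rel',np.round([(p[:2]-O)@X,(p[:2]-O)@Y],4))
g=lambda u,v:(320+u/7,195+v/7)
f('tcp',arm.get_state()['position'])
f('farjaw inner top',ray(d,g(245,84),.0255));f('farjaw inner bot',ray(d,g(247,122),.0095))
f('nearjaw outer top',ray(d,g(295,158),.0255));f('nearjaw bot',ray(d,g(297,205),.0095))
f('tab slid outer top',ray(d,g(229,126),.032));f('bot',ray(d,g(228,207),.003));f('fixed tab inner? top',ray(d,g(213,98),.032))
E
python3 t.py 0.4387 -0.126 0.033 16
```

```text
tcp [ 0.4366 -0.126   0.0324] rel [-0.133   0.0031]
farjaw inner top [ 0.5362 -0.1175  0.0255] rel [-0.0349 -0.0163]
farjaw inner bot [ 0.5346 -0.118   0.0095] rel [-0.0366 -0.0162]
nearjaw outer top [ 0.5234 -0.0744  0.0255] rel [-0.0354  0.0288]
nearjaw bot [ 0.522  -0.0703  0.0095] rel [-0.0356  0.0331]
tab slid outer top [ 0.5447 -0.0832  0.032 ] rel [-0.0173  0.0145]
bot [ 0.5437 -0.0778  0.003 ] rel [-0.0167  0.0199]
fixed tab inner? top [ 0.5487 -0.0994  0.032 ] rel [-0.0179 -0.0023]
t 5.95 pos [ 0.4366 -0.126   0.0324] q [-0.28  0.44  2.14 -0.    0.56 -2.13] yaw 15.920107850040877 gap 0.02914665601542039 60.19869089126587 [ 0.1 -0.1 -0.8]
delta cm [-0.21 -0.06 -0.06] rot [-0.03  0.03 -0.08]
```

Request:
carry_out(
  deltas=[
    [-0.8, 0, 0, 0, 0, 0, 2],
    [-1.6, 0, 0, 0, 0, 0, 2],
    [-2.4, 0, 0, 0, 0, 0, 2],
    [-3.2, 0, 0, 0, 0, 0, 2],
    [-4, 0, 0, 0, 0, 0, 2],
    [-4.6, 0, 0, 0, 0, 0, 2],
    [-4.6, 0, 0.3, 0, 0, 0, 2],
    [-4.6, -0.2, 0.6, 0, 0, 0, 2],
  ],
)

```text
t: 6.95
position: [0.4804, -0.1144, 0.026]
tool_rot: [-0.0, -0.139, 0.99, 0.0]
contact_force: [0.5, -0.9, -0.7]
finger_gap: 0.0293
finger_force: 60.2
```

```bash
python3 t.py 0.4822 -0.1161 0.023 16
python3 - <<'E'
from h import *
d=cap('side','d5')
A=cv2.resize(d['image'][195:245,320:400],None,fx=7,fy=7,interpolation=2)
cv2.imwrite('pics/c5.png',A)
E
```

```text
t 6.95 pos [ 0.4804 -0.1144  0.026 ] q [-0.24  0.49  2.06 -0.    0.59 -2.09] yaw 15.984420124709716 gap 0.02927462211106625 60.189067125320435 [ 0.5 -0.9 -0.7]
delta cm [-0.12 -0.21  0.3 ] rot [ 0.02 -0.03 -0.02]
```

View pics/c5.png

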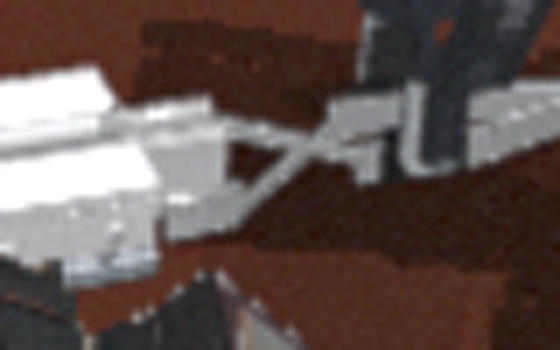

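The near jaw at (205,210) is outside the sliding tab and the far jaw passes behind the fixed tab, with no contact force. I'll set it down and release gently.

Request:
carry_out(
  deltas=[
    [0, -0.1, 0.2, 0, 0, 0, 2],
    [0, -0.15, 0.3, 0, 0, 0, 2],
    [0, -0.15, 0.3, 0, 0, 0, 3],
    [0, -0.15, 0.3, 0, 0, 0, 3.4],
    [0, -0.15, 0.3, 0, 0, 0, 3.8],
    [0, -0.15, 0.3, 0, 0, 0, 4.2],
    [0, -0.15, 0.3, 0, 0, 0, 4.6],
    [0, -0.15, 0.3, 0, 0, 0, 5.2],
  ],
  newtons=40,
)

```text
t: 8.0
position: [0.4817, -0.116, 0.0234]
tool_rot: [0.0, -0.139, 0.99, -0.0]
contact_force: [0.6, -0.7, 0.3]
finger_gap: 0.052
finger_force: 0.0
```

Request:
carry_out(
  deltas=[
    [0, 0, 0, 0, 0, 0, 6],
    [0, 0, 0, 0, 0, 0, 8],
    [0, 0, 0, 0, 0, 0, 8.5],
    [0, 0, 0, 0, 0, 0, 8.5],
  ],
)

```text
t: 8.5
position: [0.4813, -0.116, 0.0233]
tool_rot: [0.0, -0.139, 0.99, -0.0]
contact_force: [-0.4, 0.4, -0.3]
finger_gap: 0.0851
finger_force: 0.0
```

Request:
carry_out(
  deltas=[
    [0, 0, -2, 0, 0, 0, 8.5],
    [0, 0, -5, 0, 0, 0, 8.5],
    [2, 0, -10, 0, 0, 0, 8.5],
    [5, 0, -15, 0, 0, 0, 8.5],
    [5, 0, -18, 0, 0, 0, 8.5],
    [5, 0, -18, 0, 0, 0, 8.5],
    [5, 0, -18, 0, 0, 0, 8.5],
  ],
)

```text
t: 9.38
position: [0.4329, -0.1296, 0.2027]
tool_rot: [-0.0, -0.139, 0.99, 0.0]
contact_force: [-0.4, -0.9, -0.0]
finger_gap: 0.0847
finger_force: 0.0
```

Run:
```python
from h import *
d=cap('side','d6');w=cap('wrist','w6')
A=cv2.resize(d['image'][195:245,320:400],None,fx=4,fy=4,interpolation=2)
o=np.zeros((600,640,3),np.uint8);o[:400]=w['image'];o[400:,:320]=A
cv2.imwrite('pics/c6.png',o)
```

```text
(no output)
```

View pics/c6.png

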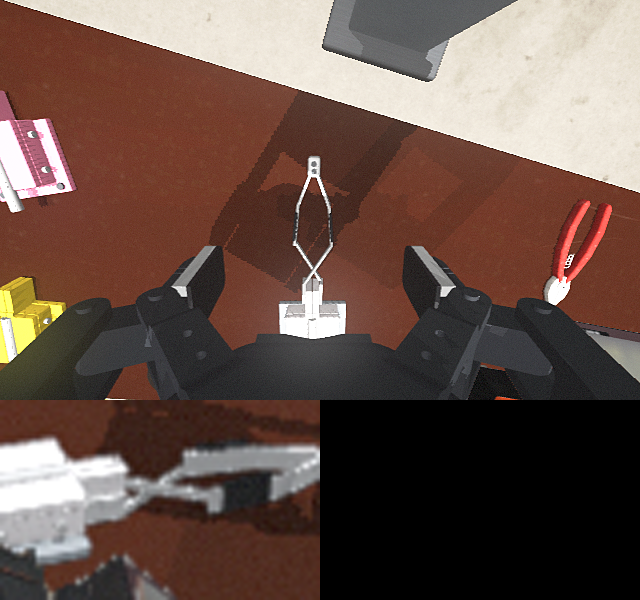

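The tweezers lie flat, clipped on the tabs, which look closed at (313,290). The tail is at (314,156) and the pads are about 34 px apart. I'll check the distance along the tabs, then hand in.

Run:
```python
from h import *
c=load('w6')
th=np.radians(16);X=np.array([np.cos(th),np.sin(th)]);Y=np.array([-X[1],X[0]]);O=np.array([.5653,-.0923])
for p,z in [((314,156),.016),((297,222),.022),((331,222),.022)]:
    q=ray(c,p,z)[:2]-O;print(np.round([q@X,q@Y],4))
q=ray(c,(314,156),.016)[:2]-O; e=q@X+.1615; print('jaw x err',e)
if abs(e)<.01: print(arm.job_done())
```

```text
[-0.1644  0.0023]
[-0.0943 -0.0159]
[-0.0943  0.0207]
jaw x err -0.0029479709407881083
the job is handed in; nothing more can be done
None
```

The tweezers are clipped flat on the shut tabs, with the jaws about 3 mm from the tabs' centre by the wrist camera; I handed the job in at about 9.5 s, and the interface gave no verdict.

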